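Shut the battery control box and hold its key switch on

TASK

Fully close the hinged cover of the black battery control box; then take the service key from its stand and push it fully home into the key switch on the front deck of the box: its tumblers are sticky, so wiggle it to and fro whenever it stops short. Turn the key a quarter turn clockwise to its stop and finish while still holding it turned: the switch springs back if it is let go. Leave the grey relay, the wrench and the nuts where they are.

Things in the scene. Friction and masses are not known exactly. Their poses are not given: they have to be found in the camera images.
- cover (a joint): Hinge angle, rad, of the black cover of the control box (160 mm from hinge to free edge, 220 mm wide, 8 mm thick): 0 shut, grows as it opens upward; starts 0.45 to 0.9 open. The hinge is on the side away from the robot and stiff (0.25 N m): the cover stays about where it is left; press it down near the free edge with 2 to 4 N.
- cover_hinge (a point): On the cover's hinge axis, middle of its width, 92 mm above the table. Its x axis points from the free edge to the hinge along the cover, y is the hinge axis (to the left seen from the robot), z is square to the cover, outward; it turns with the cover. Shut, the cover's top face lies 100 mm above the table.
- cover_edge (a point): Middle of the cover's free edge, on its top face: at (-160, 0, 8) mm in the axes of cover_hinge.
- cylinder (a joint): Angle of the lock plug, rad, growing clockwise seen from above; starts within 0.15 of 0 (slot pointing straight along the box, robot's side to hinge side). Stops: 1.6 (a quarter turn) and -0.45. Empty it turns with light friction (0.03 N m). With the key home a spring returns it towards 0: turning takes about 0.2 N m at first, 0.5 N m at the stop.
- keyway (a point): Centre of the keyway's mouth, on top of the lock plug (27 mm square, steel, in a round steel bezel 43 mm across) in the front deck of the box, 110 mm above the table, 40 mm in front of the shut cover's free edge. x runs along the slot, z up; it turns with the plug. The upright slot is 17.6 by 6.6 mm and goes 37 mm down, the first 13 mm in the plug.
- tumblers (a point): On the lock's axis, 14 mm below the keyway's mouth. From here two hidden discs with the same slot, 14 to 24 and 25 to 37 mm deep, each turning on its own, stiffly (0.05, 0.09 N m), start up to 0.32 rad off angle 0 either way: the key stops on them. Under a push of 3 to 10 N, twist it to and fro up to 0.4 rad either way of 0 until it drops past each; it then turns the disc along.
- key: The service key, 70 g, upright in its stand, blade down. Origin: centre of the blade's tip; z up, x along the blade's width. Flat steel blade 16 mm wide (x), 5 thick (y), 34 long, its last 3 mm tapered; round collar 24 mm across at 34 to 38 mm above the tip. Home in the lock, the collar rests on the plug, the tip 34 mm below the keyway's mouth. Either way round fits.
- key_head (a point): Centre of the key's black plastic head, 54 mm above the tip, same axes: 36 mm (x) by 12 mm (y), 38 to 70 mm above the tip. Pinch it from above across its 12 mm thickness; grip it with 60 N or more for turning.
- key_stand: Aluminium block that carries the key, fixed on the table to the left or right of the box: 60 (x) by 50 (y) by 45 mm high, origin at the centre of its underside; in its top a slot like the keyway, along x. The key's collar rests on its top, so the key's tip is 11 mm above the table.
- relay: Bystander: loose grey relay block, 80 by 60 by 46 mm, with four steel studs, on the other side of the box. Origin at the centre of its underside.
- wrench: Bystander: loose L-shaped steel box wrench, 180 mm long, 12 mm thick, far right. Origin in the middle of its long leg.
- nut_a: Bystander: loose steel flange nut, 24 mm across, 12 mm high, on the left, farther away than the stands. Origin at the centre of its underside.
- nut_b: Bystander: another such flange nut, on the left, farther away than the stands. Origin at the centre of its underside.
Mind the look-alikes: they are no part of the job. Of the things like the key, leave any that is orange; of the rest the larger one is meant.

How it is judged:
By the outcome, as a careful person would: the job done as asked, in the order asked, and still so for the second after the job is handed in, while the arm keeps its last pose, push and grip.
It also fails if it takes over 64 s, if anything falls off the work surface, if the arm or the gripper's body presses on something with over 40 N, if the wrist force passes 120 N, or if a joint passes its speed limit or range.

ROBOT

A 6-joint arm with a two-finger parallel gripper is mounted at the origin on the work surface. World frame = base frame: x ahead of the robot, y to its left, z up, the work surface at z = 0. Lengths are in m, angles in rad, forces in N, time in s.
With the tool pointing down it reaches from about 0.375 to 0.9 m from the base axis. Payload 3.1 kg.
Tool frame: the origin (TCP) lies midway between the tips of the shut fingers; the grasp point (between the pads) lies 19 mm behind it (manip.grip_depth is the distance from the TCP to the grasp point, in m); z points along the fingers, y is the line along which they close (so a half turn about z gives the same grasp; the last joint's range is limited). The gripper opens to 85 mm and grips with 20 to 120 N. Pads are 22 mm wide; open, the fingers measure 114 mm over their backs; the gripper's body (76 mm by 85 mm) begins 54 mm behind the grasp point. The pads swing forward as they close: fully open they stand 13 mm farther back than shut.
Start: joints at [-1.478, 0.527, 1.433, -0, 1.181, -0.178], TCP at [0.168, -0.602, 0.231] pointing down, gripper open.
Joint ranges: [-3.08, 3.08], [-0.75, 2.2], [0.22, 2.44], [-1.43, 4.57], [0, 2.65], [-2.85, 2.85]. Speed limits (rad/s): [2.79, 2.79, 3.14, 3.14, 3.14, 3.14].

INTERFACE

Orientations are given as a unit quaternion [x, y, z, w].
In Python, from station import telemetry, snapshot, manip gives the robot as it stands. The module is installed in compiled form; this text tells all that it offers.
- The arm moves only by the shell command python3 -m crank 'ROWS' [OPENING] [FORCE]. ROWS is text: rows parted by semicolons, each of 6 numbers parted by spaces: the shift along the tool's x, y, z as a fraction of full scale, then the turn, a rotation vector about the tool's x, y, z as a fraction of full scale. A call has exactly 5 rows; each row shifts and turns the commanded pose from where the row before left it, along the tool's axes as they then stand; what a row does not reach is not made up. Full scale, the value 1, is 4 cm for a shift and 90 degrees for a turn. A row lasts 1/10 s, in which the tool goes at most 50 mm and 8.59 degrees, less where a joint would pass 70% of its speed; a pose out of reach is approached as far as the arm can. A call with a number of a shift or a turn outside -1 to 1 is refused whole. A call with a gripper value outside its range is refused whole. OPENING is the opening, from -1 (shut) to 1 (fully open), set as the call begins (- or left out, the last holds). The fingers move at their own pace and stop on an object; FORCE is the grip in N (left out, the last holds). Time passes only in rows, so rows that do not move let the fingers close, or fill a call up. It gives the time, the measured TCP pose, the force, the opening and the grip force at its end, in the units of the state.
- telemetry.sense(): the state, without advancing time (a new reading comes with each control period).
- snapshot(name): name is "side" or "top"; returns a dict with "image" (384x512x3 uint8, red, green, blue), "depth" (384x512 float32, m along the optical axis (not along the pixel's ray), 0 where there is no reading), "camera_matrix" (3x3 intrinsics, pixels), "rvec" (rotation vector, rad) and "tvec" (3), from world to camera coordinates, as OpenCV has them. Camera axes: x right, y down, z forward; pixel columns grow to the right and rows downward; lengths in m; the calibration is good to about 2 mm. A picture is of the moment at which its call begins.
- manip.sign_off(): hands the job in; it is judged then, once.
The state is a dict: "t": time; "q": joint angles; "qd": joint speeds; "tau": joint torques, N m; "tcp_pos": TCP position; "tool_rot": TCP orientation; "force": force on the tool from outside, world axes, zero at the start; "ft_torque": the same for the moment, N m; "finger_gap": opening from 0.0 (shut) to 1.0 (fully open); "gripper_force": force on a finger pad.
Only numpy, scipy, OpenCV 4.12 (cv2) and the standard library are available. Lean on these libraries where they do the work, as an engineer would, in place of code of your own. Each camera call takes 0.05 s, during which the arm holds its last target. There are 200 camera calls.

## Working session

There is one attempt and no reset: what is moved stays moved. The work goes in short steps, Python scripts to look and compute and a shell command to move; the robot and the scene stay as the last step left them, time stands still between calls to the robot, and variables do not carry over. Pictures are saved under pics/ and viewed, at most 10 in all, crops included, and the job is handed in when it is done.

```bash
mkdir -p pics; python3 - <<'E'
from station import telemetry, snapshot, manip
import cv2,numpy as np
s=telemetry.sense();print({k:np.round(v,3) for k,v in s.items()}, manip.grip_depth)
for n in("side","top"):
    d=snapshot(n);np.savez(f"{n}0.npz",**d);cv2.imwrite(f"pics/{n}0.png",d["image"][:,:,::-1])
    R=cv2.Rodrigues(d["rvec"])[0];print(n,d["camera_matrix"].round(1).tolist(),"cam at",(-R.T@np.ravel(d["tvec"])).round(3))
E
```

```text
{'t': np.float64(0.0), 'q': array([-1.477,  0.529,  1.434,  0.   ,  1.181, -0.179]), 'qd': array([ 0.001,  0.   , -0.   , -0.001, -0.001, -0.   ]), 'tau': array([-1.0000e-03, -4.4235e+01, -1.7802e+01, -0.0000e+00,  8.0000e-03,
       -0.0000e+00]), 'tcp_pos': array([ 0.168, -0.601,  0.23 ]), 'tool_rot': array([ 0.991,  0.135,  0.   , -0.001]), 'force': array([-0.138, -0.197,  0.49 ]), 'ft_torque': array([ 0.017,  0.019, -0.052]), 'gripper_force': np.float64(0.0), 'finger_gap': np.float64(1.003)} 0.0187
side [[356.4, 0.0, 257.5], [0.0, 356.4, 192.4], [0.0, 0.0, 1.0]] cam at [0.046 0.558 0.709]
top [[398.4, 0.0, 253.7], [0.0, 398.4, 194.2], [0.0, 0.0, 1.0]] cam at [ 0.377 -0.02   1.425]
```

View pics/side0.png

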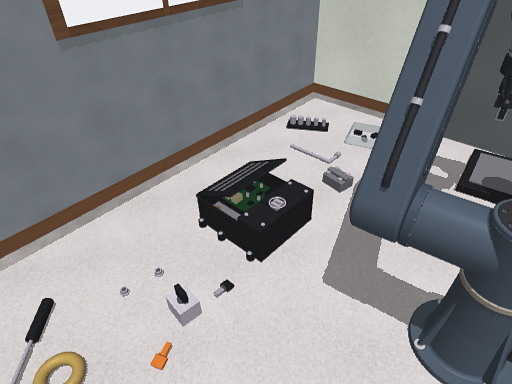

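View pics/top0.png

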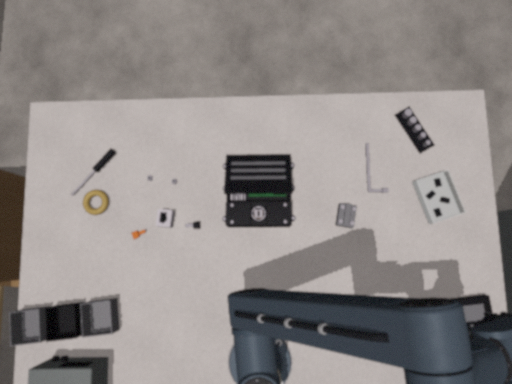

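Side view: box centred at about (255,205) with the cover partly open and the lock at (278,203). The key in its stand is at (182,295). The small black key (223,288) and the orange key (161,355) are look-alikes. In the top view the stand is at (166,217) and the lock at (259,213). Next I zoom in on both and measure.

```bash
cat > h.py <<'E'
import cv2,numpy as np
from station import telemetry,snapshot,manip
def load(n): return dict(np.load(n))
def cloud(d):
    K=d["camera_matrix"];R=cv2.Rodrigues(d["rvec"])[0];t=np.ravel(d["tvec"])
    v,u=np.mgrid[:384,:512];r=np.dstack([(u-K[0,2])/K[0,0],(v-K[1,2])/K[1,1],np.ones(u.shape)])
    return (r*d["depth"][...,None]-t)@R
def ray(d,u,v):
    K=d["camera_matrix"];R=cv2.Rodrigues(d["rvec"])[0];t=np.ravel(d["tvec"])
    return -R.T@t, R.T@np.array([(u-K[0,2])/K[0,0],(v-K[1,2])/K[1,1],1])
def onz(d,u,v,z):
    c,r=ray(d,u,v);return c+r*(z-c[2])/r[2]
def tri(d1,p1,d2,p2):
    c1,r1=ray(d1,*p1);c2,r2=ray(d2,*p2)
    s=np.linalg.lstsq(np.c_[r1,-r2],c2-c1,rcond=None)[0]
    a,b=c1+s[0]*r1,c2+s[1]*r2;return (a+b)/2,np.linalg.norm(a-b)
def proj(d,P): return cv2.projectPoints(np.float64(P).reshape(-1,1,3),d["rvec"],d["tvec"],d["camera_matrix"],None)[0].reshape(-1,2)
def crop(d,x,y,w,h,k): return cv2.resize(d["image"][y:y+h,x:x+w,::-1],None,fx=k,fy=k,interpolation=cv2.INTER_CUBIC)
E
python3 - <<'E'
from h import *
S,T=load("side0.npz"),load("top0.npz")
a=crop(S,190,145,130,120,3);b=crop(S,155,275,60,55,6)
c=crop(T,215,145,85,90,3);e=crop(T,150,200,55,40,6)
m=np.zeros((600,800,3),np.uint8)
def put(i,x,y):
    i=i[:600-y,:800-x];m[y:y+i.shape[0],x:x+i.shape[1]]=i
put(a,0,0);put(b,400,0);put(c,0,330);put(e,400,340);m=m
cv2.imwrite("pics/z0.png",m)
for n,d in(("S",S),("T",T)):
    C=cloud(d);z=C[...,2]
    if n=="S": print("S lock",C[203,278].round(3),"key",C[288:304:3,180].round(3).tolist())
    else: print("T lock",C[213,259].round(3),"key",C[217,160:174:2].round(3).tolist(),"cover col258",C[150:225:5,258].round(3).tolist())
E
```

```text
S lock [ 0.495 -0.009  0.108] key [[0.497, 0.321, 0.08], [0.489, 0.327, 0.082], [0.485, 0.331, 0.079], [0.489, 0.331, 0.065], [0.493, 0.33, 0.051], [0.49, 0.333, 0.045]]
T lock [ 0.496 -0.009  0.111] key [[0.492, 0.327, 0.084], [0.492, 0.321, 0.081], [0.494, 0.321, 0.054], [0.495, 0.316, 0.045], [0.495, 0.309, 0.045], [0.495, 0.303, 0.042], [0.496, 0.3, 0.021]] cover col258 [[0.738, -0.01, -0.003], [0.694, -0.01, 0.105], [0.675, -0.01, 0.112], [0.655, -0.009, 0.122], [0.636, -0.009, 0.133], [0.618, -0.009, 0.14], [0.601, -0.009, 0.145], [0.582, -0.008, 0.158], [0.564, -0.008, 0.171], [0.564, -0.007, 0.054], [0.552, -0.006, 0.009], [0.522, -0.007, 0.114], [0.505, -0.006, 0.118], [0.494, -0.005, 0.058], [0.473, -0.005, 0.11]]
```

View pics/z0.png

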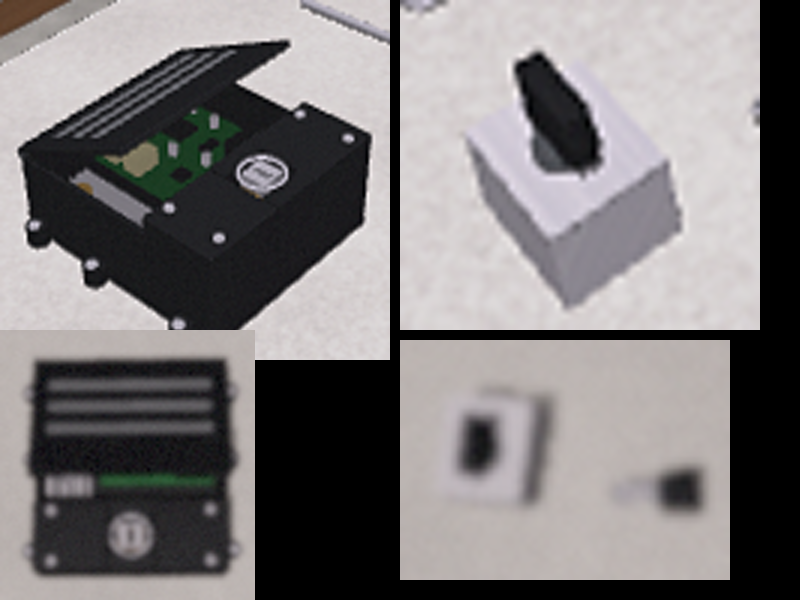

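The zoom shows the key upright in its stand, with its head from about (176.7,284) to (187,303) in the side view and the stand's top clearly outlined. The cover is about 0.55 rad open. The lock bezel is a bright ring at (277,203) side and (259,213) top.

```bash
python3 - <<'E'
from h import *
S,T=load("side0.npz"),load("top0.npz")
def cen(d,x,y,w,h,f):
    g=d["image"][y:y+h,x:x+w].max(2).astype(float);m=f(g)
    n,l,st,c=cv2.connectedComponentsWithStats(m.astype(np.uint8));i=1+np.argmax(st[1:,4]);
    return c[i]+[x,y],st[i],(np.argwhere(l==i)[:,::-1]+[x,y])
# lock
a=cen(S,262,190,32,28,lambda g:g>90);b=cen(T,248,203,22,22,lambda g:g>90)
hull=cv2.minEnclosingCircle(b[2].astype(np.float32));el=cv2.fitEllipse(cv2.convexHull(a[2].astype(np.float32)))
print("lock",a[0],el,b[0],hull);print(tri(S,el[0],T,b[0]),tri(S,el[0],T,hull[0]),onz(S,*el[0],.11),onz(T,*b[0],.11))
# key head
a=cen(S,165,278,35,32,lambda g:g<70);b=cen(T,156,208,16,18,lambda g:g<100)
print("key",a[0],a[1],b[0],b[1]);print(tri(S,a[0],T,b[0]))
# top-face edge points of the head from cloud
C=cloud(S)
P=np.array([C[v,u] for u,v in a[2]]);top=P[P[:,2]>.076];print(len(top),top.mean(0).round(4),top[:,2].min(),top[:,2].max())
w,V=np.linalg.eigh(np.cov(top[:,:2].T));print("PCA",w,V[:,1])
# stand corners (zoom coords)
q=np.array([(468,135),(577,65),(667,160),(555,240)]);q=(q-[400,0])/6+[155,275]-.4
W=np.array([onz(S,*p,.045) for p in q]);print("stand",W.round(4).tolist(),W.mean(0)); 
for i in range(4): e=W[(i+1)%4]-W[i];print(np.linalg.norm(e),np.degrees(np.arctan2(e[1],e[0])))
# stand in top
b=cen(T,152,202,30,32,lambda g:(g>0)); 
# cover plane
C=cloud(T);P=C[158:190,230:288].reshape(-1,3);P=P[P[:,2]>.1];n=np.linalg.svd(P-P.mean(0),full_matrices=False)[2][2];n*=np.sign(n[2]);print("cover",n,P.min(0),P.max(0),P.mean(0))
# box deck corners by hand
dk=np.array([(305,103),(370,133),(212,260)])/3+[190,145]-.3
print("deck",[onz(S,*p,.11).round(4) for p in dk])
sc=np.array([(300,114),(348,138),(219,238),(169,208)])/3+[190,145]-.3
print("screws",[onz(S,*p,.11).round(4) for p in sc])
sc=np.array([(51,510-330),(210,509-330),(50,560-330),(210,560-330)])/3+[215,145]-.3
print("screwsT",[onz(T,*p,.11).round(4) for p in sc])
E
```

```text
lock [276.8373494  202.70481928] ((276.8996887207031, 202.74061584472656), (13.964242935180664, 16.354806900024414), 88.8862075805664) [258.23295455 213.02840909] ((258.25, 213.0), 7.520904541015625)
(array([ 0.49623224, -0.00647651,  0.11036814]), np.float64(0.0008844872860004965)) (array([ 0.49631528, -0.00654628,  0.1102829 ]), np.float64(0.0008415344570414596)) [ 0.49689802 -0.00660546  0.11      ] [ 0.49590029 -0.00672462  0.11      ]
key [180.83108108 293.41216216] [  9   6  14  19 148] [162.63636364 216.97727273] [ 4  5  6  9 44]
(array([0.49401314, 0.32322375, 0.06514612]), np.float64(0.001457890363955743))
79 [0.4923 0.3253 0.0809] 0.07616041756319972 0.08421979897337294
PCA [1.12676783e-05 1.04328981e-04] [-0.99209679  0.1254749 ]
stand [[0.526, 0.3442, 0.045], [0.5202, 0.2976, 0.045], [0.4621, 0.3031, 0.045], [0.4669, 0.3508, 0.045]] [0.49381095 0.32392171 0.045     ]
0.04691113343511967 -97.10677996745099
0.058415659850387235 174.6606703629754
0.047973848391361214 84.20922380034412
0.05949441174971388 -6.382888744561234
cover [ 0.92510844 -0.02136072  0.37910169] [ 0.37715306 -0.10793872  0.1013201 ] [0.68592348 0.08503013 1.42523563] [ 0.62368059 -0.01054605  0.13961577]
deck [array([ 0.5326, -0.1156,  0.11  ]), array([ 0.4585, -0.1166,  0.11  ]), array([0.4591, 0.1022, 0.11  ])]
screws [array([ 0.5254, -0.0985,  0.11  ]), array([ 0.4695, -0.0975,  0.11  ]), array([0.4717, 0.0792, 0.11  ]), array([0.5282, 0.0787, 0.11  ])]
screwsT [array([0.5256, 0.0809, 0.11  ]), array([ 0.5228, -0.0951,  0.11  ]), array([0.4702, 0.0827, 0.11  ]), array([ 0.4664, -0.0934,  0.11  ])]
```

```bash
cat >> h.py <<'E'
def goto(x,y,z,yaw=None):
    s=telemetry.sense();R=cv2.Rodrigues(np.zeros(3))[0]
    from scipy.spatial.transform import Rotation as Q
    R=Q.from_quat(s["tool_rot"]);M=R.as_matrix();cy=np.degrees(np.arctan2(M[1,0],M[0,0]))
    print("t %.2f"%s["t"],"tcp",np.round(s["tcp_pos"],4),"yaw %.2f"%cy,"tilt",(M[:,2]).round(4),"F",np.round(s["force"],1),"M",np.round(s["ft_torque"],2),"gap %.3f grip %.1f"%(s["finger_gap"],s["gripper_force"]),"q6 %.2f"%s["q"][5])
    print("  shift units (tool):",(M.T@(np.array([x,y,z])-s["tcp_pos"])/.04).round(3), "" if yaw is None else "turn z units: %.3f"%(-((yaw-cy+180)%360-180)/90))
E
python3 -m crank '0.4 -0.35 0 0 0 0;0.9 -0.77 0 0 0 0;0.9 -0.77 0 0 0 0;0.9 -0.77 0 0 0 0;0.9 -0.77 0 0 0 0' -1 40
python3 -m crank '0.9 -0.77 0 0 0 0;0.9 -0.77 0 0 0 0;0.9 -0.77 0 0 0 0;0.9 -0.77 0 0 0 0;0.9 -0.77 0 0 0 0'
python3 -m crank '0.9 -0.77 0 0 0 0;0.9 -0.77 0 0 0 0;0.9 -0.77 0 0 0 0;0.9 -0.77 0 0 0 0;0.5 -0.4 0 0 0 0'
python3 -c "from h import *;goto(.572,-.007,.18)"
```

```text
t: 0.6
tcp_pos: [0.2857, -0.4251, 0.231]
tool_rot: [0.991, 0.135, 0.0, -0.0]
force: [-0.5, -0.6, 0.3]
finger_gap: 0.141
gripper_force: 0.0
t: 1.1
tcp_pos: [0.4177, -0.2284, 0.2312]
tool_rot: [0.991, 0.135, -0.0, -0.0]
force: [-0.4, -0.1, -0.6]
finger_gap: 0.001
gripper_force: 0.0
t: 1.6
tcp_pos: [0.5389, -0.0489, 0.2311]
tool_rot: [0.991, 0.137, 0.0, -0.0]
force: [0.1, -0.3, 0.6]
finger_gap: 0.003
gripper_force: 0.0
t 1.60 tcp [ 0.5389 -0.0489  0.2311] yaw 15.74 tilt [ 2.e-04  8.e-04 -1.e+00] F [ 0.1 -0.3  0.6] M [0.07 0.04 0.02] gap 0.003 grip 0.0 q6 1.00
  shift units (tool): [ 1.079 -0.783  1.278]
```

```bash
python3 -m crank '0.54 -0.39 0.2 0 0 0;0.54 -0.39 0.4 0 0 0;0 0 0.4 0 0 0;0 0 0.3 0 0 0;0 0 0.2 0 0 0'
python3 -m crank '0 0 0.2 0 0 0;0 0 0.2 0 0 0;0 0 0.2 0 0 0;0 0 0.2 0 0 0;0 0 0.2 0 0 0'
python3 -m crank '0 0 0.15 0 0 0;0 0 0.15 0 0 0;0 0 0.15 0 0 0;0 0 0.1 0 0 0;0 0 0.1 0 0 0'
python3 -c "from h import *;goto(.572,-.007,.1)"
```

```text
t: 2.1
tcp_pos: [0.5701, -0.0104, 0.1699]
tool_rot: [0.991, 0.135, -0.001, -0.0]
force: [-0.5, -0.1, 0.0]
finger_gap: 0.001
gripper_force: 0.0
t: 2.6
tcp_pos: [0.571, -0.0107, 0.1309]
tool_rot: [0.991, 0.135, 0.0, 0.0]
force: [0.1, 1.2, 1.0]
finger_gap: -0.0
gripper_force: 0.4
t: 3.1
tcp_pos: [0.571, -0.0104, 0.105]
tool_rot: [0.991, 0.135, -0.0, -0.0]
force: [-0.8, 0.2, 0.9]
finger_gap: -0.001
gripper_force: 0.4
t 3.10 tcp [ 0.571  -0.0104  0.105 ] yaw 15.57 tilt [-2.e-04  1.e-04 -1.e+00] F [-0.8  0.2  0.9] M [ 0.02  0.11 -0.01] gap -0.001 grip 0.4 q6 1.09
  shift units (tool): [ 0.048 -0.076  0.124]
```

```bash
python3 -m crank '0 0 0.04 0 0 0;0 0 0.04 0 0 0;0 0 0.04 0 0 0;0 0 0.02 0 0 0;0 0 0 0 0 0'
python3 -m crank '0 0 0.03 0 0 0;0 0 0.03 0 0 0;0 0 0.02 0 0 0;0 0 0 0 0 0;0 0 0 0 0 0'
python3 - <<'E'
from h import *
goto(.572,-.007,.1)
d=snapshot("side");np.savez("side1.npz",**d);cv2.imwrite("pics/s1.png",crop(d,150,120,200,150,4))
E
```

```text
t: 3.6
tcp_pos: [0.5711, -0.0105, 0.1001]
tool_rot: [0.991, 0.135, 0.0, 0.0]
force: [-1.2, 0.4, 3.1]
finger_gap: -0.001
gripper_force: 1.4
t: 4.1
tcp_pos: [0.5712, -0.0105, 0.0999]
tool_rot: [0.991, 0.136, 0.001, 0.0]
force: [-5.5, 0.9, 22.1]
finger_gap: -0.002
gripper_force: 10.8
t 4.10 tcp [ 0.5712 -0.0105  0.0999] yaw 15.60 tilt [ 1.4e-03 -6.0e-04 -1.0e+00] F [-5.5  0.9 22.1] M [0.11 0.97 0.04] gap -0.002 grip 10.8 q6 1.09
  shift units (tool): [ 0.044 -0.078 -0.004]
```

View pics/s1.png

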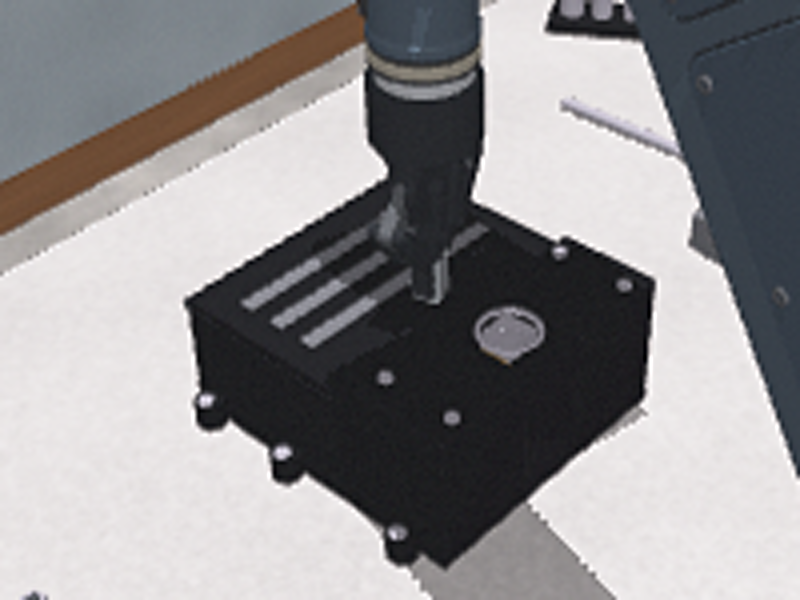

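The cover lies flat and shut with the fingertip on it at (430,290) in the crop, and the force step to 22 N confirms it. Next I lift, turn, and go to the key.

```bash
python3 -m crank '0 0 -0.3 0 0 0;0 0 -0.5 0 0 -0.092;0 0 -0.7 0 0 -0.092;0 0 -0.7 0 0 -0.092;0 0 -0.7 0 0 -0.092' -0.1 80
python3 -m crank '0 0 -0.5 0 0 -0.092;0 0 -0.3 0 0 -0.092;0 0 0 0 0 -0.092;0 0 0 0 0 -0.092;0 0 0 0 0 -0.092'
python3 -m crank '0 0 0 0 0 -0.092;0 0 0 0 0 -0.092;0 0 0 0 0 -0.092;0 0 0 0 0 -0.092;0 0 0 0 0 -0.092'
python3 -m crank '0 0 0 0 0 -0.092;0 0 0 0 0 -0.092;0 0 0 0 0 -0.092;0 0 0 0 0 -0.092;0 0 0 0 0 -0.092'
python3 - <<'E'
from h import *
goto(.494,.3237,.15,173.8)
d=snapshot("side");np.savez("side2.npz",**d);print((abs(d["image"][175:260,190:330].astype(int)-load("side1.npz")["image"][175:260,190:330]).mean()))
C=cloud(d);print("cover pts",[C[r,c].round(3).tolist() for r,c in((190,225),(200,235),(180,260),(185,270))])
E
```

```text
t: 4.65
tcp_pos: [0.5711, -0.0105, 0.2135]
tool_rot: [0.91, 0.415, 0.0, 0.0]
force: [0.8, -0.5, -0.6]
finger_gap: 0.451
gripper_force: 0.0
t: 5.15
tcp_pos: [0.5712, -0.0105, 0.2448]
tool_rot: [0.704, 0.71, 0.0, 0.0]
force: [0.1, -0.0, -0.3]
finger_gap: 0.449
gripper_force: 0.0
t: 5.65
tcp_pos: [0.5711, -0.0105, 0.2445]
tool_rot: [0.408, 0.913, 0.0, 0.0]
force: [-0.3, -0.6, -0.6]
finger_gap: 0.45
gripper_force: 0.0
t: 6.15
tcp_pos: [0.5712, -0.0105, 0.2444]
tool_rot: [0.059, 0.998, 0.0, 0.0]
force: [-0.7, -0.2, -0.4]
finger_gap: 0.454
gripper_force: 0.0
t 6.15 tcp [ 0.5712 -0.0105  0.2444] yaw 173.23 tilt [ 4.e-04 -0.e+00 -1.e+00] F [-0.7 -0.2 -0.4] M [ 0.02  0.02 -0.02] gap 0.454 grip 0.0 q6 -1.67
  shift units (tool): [2.901 8.069 2.36 ] turn z units: -0.006
11.302605042016808
cover pts [[0.651, 0.035, 0.1], [0.598, 0.049, 0.1], [0.608, -0.065, 0.099], [0.568, -0.063, 0.102]]
```

```bash
python3 -m crank '0.18 0.5 0 0 0 -0.006;0.36 1 0 0 0 0;0.36 1 0 0 0 0;0.36 1 0 0 0 0;0.36 1 0 0 0 0'
python3 -m crank '0.36 1 0.2 0 0 0;0.36 1 0.4 0 0 0;0.36 1 0.4 0 0 0;0.2 0.57 0.4 0 0 0;0 0 0.4 0 0 0'
python3 - <<'E'
from h import *
goto(.494,.3237,.052,173.8)
S,T=snapshot("side"),snapshot("top");np.savez("side3.npz",**S);np.savez("top3.npz",**T)
m=np.zeros((480,800,3),np.uint8);a=crop(S,145,235,80,80,6);b=crop(T,140,195,50,50,6);m[:,:480]=a;m[:300,490:790]=b
cv2.imwrite("pics/g0.png",m)
E
```

```text
t: 6.7
tcp_pos: [0.5271, 0.1772, 0.2446]
tool_rot: [0.059, 0.998, 0.0, 0.0]
force: [0.5, 0.3, 0.0]
finger_gap: 0.446
gripper_force: 0.0
t: 7.2
tcp_pos: [0.4919, 0.327, 0.1719]
tool_rot: [0.056, 0.998, 0.001, 0.0]
force: [-0.0, -0.1, -0.2]
finger_gap: 0.448
gripper_force: 0.0
t 7.20 tcp [0.4919 0.327  0.1719] yaw 173.53 tilt [ 0.001   0.0015 -1.    ] F [-0.  -0.1 -0.2] M [ 0.   -0.03  0.03] gap 0.448 grip 0.0 q6 -1.06
  shift units (tool): [-0.06  -0.082  2.998] turn z units: -0.003
```

View pics/g0.png

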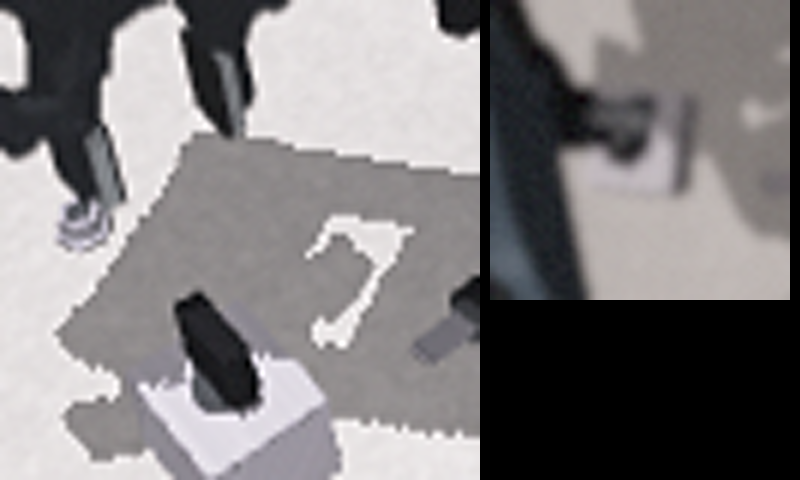

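The crop shows the fingers above the key, closing across its head, which is at about (215,350) in the crop. The shift is a few mm, so I descend and grip.

```bash
python3 -m crank '-0.06 -0.08 0.3 0 0 0;0 0 0.6 0 0 0;0 0 0.6 0 0 0;0 0 0.5 0 0 0;0 0 0.3 0 0 0'
python3 -m crank '0 0 0.25 0 0 0;0 0 0.2 0 0 0;0 0 0.15 0 0 0;0 0 0.1 0 0 0;0 0 0 0 0 0'
python3 -m crank '0 0 0 0 0 0;0 0 0 0 0 0;0 0 0 0 0 0;0 0 0 0 0 0;0 0 0 0 0 0' -1 100
python3 -c "from h import *;goto(.494,.3237,.052,173.8)"
```

```text
t: 7.8
tcp_pos: [0.4952, 0.3188, 0.0793]
tool_rot: [0.059, 0.998, -0.0, -0.0]
force: [0.9, 0.1, 0.1]
finger_gap: 0.45
gripper_force: 0.0
t: 8.3
tcp_pos: [0.4948, 0.3201, 0.0524]
tool_rot: [0.057, 0.998, -0.0, -0.0]
force: [-0.0, 0.0, -0.3]
finger_gap: 0.454
gripper_force: 0.0
t: 8.8
tcp_pos: [0.496, 0.3227, 0.0537]
tool_rot: [0.058, 0.998, 0.002, 0.002]
force: [-0.8, 5.8, 1.2]
finger_gap: 0.117
gripper_force: 97.5
t 8.80 tcp [0.496  0.3227 0.0537] yaw 173.35 tilt [ 0.0037  0.0048 -1.    ] F [-0.8  5.8  1.2] M [ 1.22  0.11 -0.09] gap 0.117 grip 97.5 q6 -1.07
  shift units (tool): [0.054 0.019 0.041] turn z units: -0.005
```

```bash
python3 -m crank '0 0.07 0 0 0 0;0 0 -0.1 0 0 0;0 0 -0.2 0 0 0;0 0 -0.2 0 0 0;0 0 -0.2 0 0 0'
python3 -m crank '0 0 -0.3 0 0 0;0 0 -0.5 0 0 0;0 0 -0.6 0 0 0;0 0 -0.6 0 0 0;0 0 -0.5 0 0 0'
python3 -m crank '0 0 -0.2 0 0 0;0 0 0 0 0 0;0 0 0 0 0 0;0 0 0 0 0 0;0 0 0 0 0 0'
python3 - <<'E'
from h import *
goto(.4963,-.0066,.19,179.1)
S=snapshot("side");np.savez("side4.npz",**S)
p=proj(S,[telemetry.sense()["tcp_pos"]])[0];print(p);x,y=int(p[0])-50,int(p[1])-45
print(x,y);cv2.imwrite("pics/k0.png",crop(S,x,y,100,90,6))
E
```

```text
t: 9.3
tcp_pos: [0.4952, 0.3226, 0.0813]
tool_rot: [0.057, 0.998, -0.0, -0.0]
force: [-0.2, 0.6, -0.8]
finger_gap: 0.122
gripper_force: 97.4
t: 9.8
tcp_pos: [0.4953, 0.3226, 0.1827]
tool_rot: [0.057, 0.998, 0.0, 0.001]
force: [1.0, 0.0, -0.5]
finger_gap: 0.119
gripper_force: 97.6
t: 10.3
tcp_pos: [0.4945, 0.3225, 0.1873]
tool_rot: [0.057, 0.998, -0.001, -0.001]
force: [1.2, -0.2, -0.7]
finger_gap: 0.123
gripper_force: 97.6
t 10.30 tcp [0.4945 0.3225 0.1873] yaw 173.43 tilt [-0.0023 -0.001  -1.    ] F [ 1.2 -0.2 -0.7] M [0.04 0.02 0.06] gap 0.123 grip 97.6 q6 -1.07
  shift units (tool): [-0.985 -8.169 -0.059] turn z units: -0.063
[171.70985079 254.68361884]
121 209
```

View pics/k0.png

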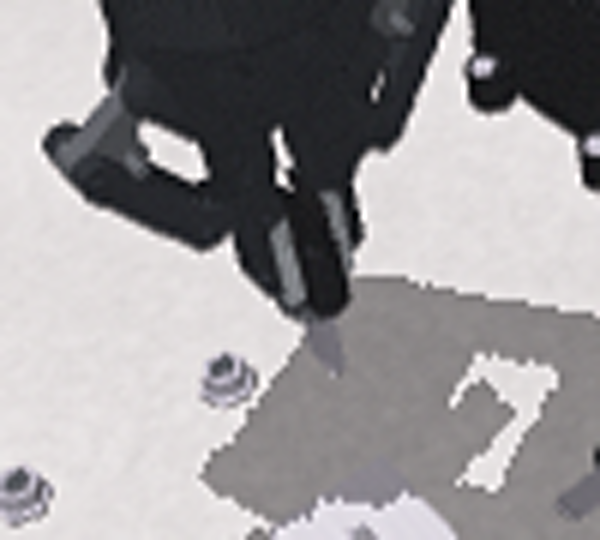

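The key is held straight, with the blade at about (174,266) in the side image, pointing down. I locate it from the depth points.

```bash
python3 - <<'E'
from h import *
S=load("side4.npz");C=cloud(S);tcp=np.array([.4945,.3225,.1873]);yaw=np.radians(173.5)
ax=np.array([np.cos(yaw),np.sin(yaw),0]);ay=np.array([np.sin(yaw),-np.cos(yaw),0])
Y,X=np.mgrid[255:276,165:185];P=C[255:276,165:185]-tcp
L=np.dstack([P@ax,P@ay,P[...,2]])*1000
for r in range(3,21): print(255+r,[tuple(int(round(v)) for v in L[r,c]) if abs(L[r,c,2])<60 else '.' for c in range(4,17)])
T=np.array([[x,y,-41.5] for x in(-8,8) for y in(-2.5,2.5)])/1000
for off in(-2,0,2): print(off,proj(S,[tcp+(t[0]+off/1000)*ax+t[1]*ay+[0,0,t[2]] for t in T]).round(1).tolist())
cv2.imwrite("pics/k1.png",cv2.convertScaleAbs(crop(S,160,248,30,30,16),alpha=1.6))
E
```

```text
258 [(11, 11, 8), (12, 10, 7), (11, 7, 5), (12, 6, 5), (15, 5, 7), (19, 5, 10), (18, 3, 8), (20, 1, 8), (19, -1, 5), '.', '.', '.', '.']
259 [(11, 12, 5), (12, 10, 5), (5, 6, -4), (11, 6, 1), (16, 6, 5), (18, 5, 6), (20, 4, 7), (20, 2, 5), (18, -1, 2), (19, -3, 1), '.', '.', '.']
260 [(4, 9, -5), (6, 8, -4), (9, 8, -2), (10, 6, -3), (15, 6, 1), (18, 5, 3), (19, 4, 4), (19, 2, 2), (19, 0, 0), (18, -2, -2), '.', '.', '.']
261 [(7, 11, -4), (8, 10, -4), (9, 8, -4), (10, 7, -4), (10, 5, -6), (18, 6, 2), (20, 5, 2), (18, 2, -1), '.', '.', '.', '.', '.']
262 ['.', (8, 10, -6), (10, 9, -6), (11, 7, -6), (11, 5, -8), (8, 2, -13), (9, 1, -13), (9, -1, -14), '.', '.', '.', '.', '.']
263 ['.', '.', '.', (-2, 3, -23), (2, 3, -20), (8, 3, -15), (9, 1, -15), (9, -1, -18), '.', '.', '.', '.', '.']
264 ['.', '.', '.', (-3, 3, -27), (2, 3, -23), (7, 3, -19), (9, 2, -18), (8, -1, -21), '.', '.', '.', '.', '.']
265 ['.', '.', '.', (-6, 3, -33), (0, 3, -28), (6, 3, -23), (8, 2, -22), (9, 0, -22), (8, -2, -26), '.', '.', '.', '.']
266 ['.', '.', '.', (-7, 3, -37), (1, 3, -30), (4, 3, -28), (11, 3, -21), 
[... 319 characters left out ...]
), (9, 0, -35), (8, -2, -37), '.', '.', '.']
270 ['.', '.', '.', '.', '.', '.', '.', (7, 2, -38), (10, 1, -37), (9, -1, -39), '.', '.', '.']
271 ['.', '.', '.', '.', '.', '.', '.', (9, 3, -38), '.', '.', '.', '.', '.']
272 ['.', '.', '.', '.', '.', '.', '.', '.', '.', '.', '.', '.', '.']
273 ['.', '.', '.', '.', '.', '.', '.', '.', '.', '.', '.', '.', '.']
274 ['.', '.', '.', '.', '.', '.', '.', '.', '.', '.', '.', '.', '.']
275 ['.', '.', '.', '.', '.', '.', '.', '.', '.', '.', '.', '.', '.']
-2 [[173.7, 265.2], [171.6, 266.5], [177.9, 269.7], [175.8, 271.0]]
0 [[174.2, 265.8], [172.1, 267.1], [178.4, 270.3], [176.3, 271.6]]
2 [[174.8, 266.3], [172.6, 267.6], [179.0, 270.9], [176.8, 272.2]]
```

View pics/k1.png

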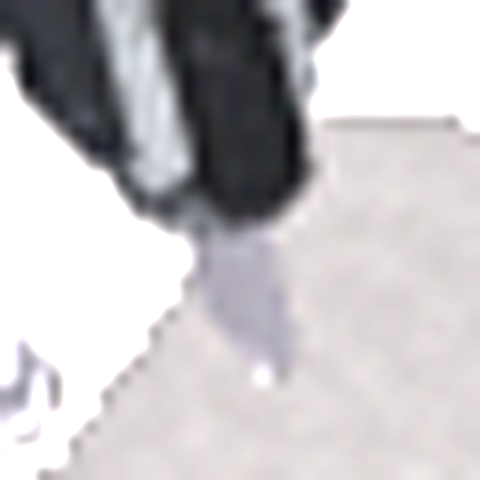

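The blade lies within 1 mm of the tool axis (offset about +0.8 mm in tool x, +0.3 in y). Next I check the slot's angle at the lock in the first pictures.

```bash
python3 - <<'E'
from h import *
S,T=load("side0.npz"),load("top0.npz")
# rectify deck plane z=.11 about lock, 0.2mm/px, x up y left
def rect(d,cx,cy):
    g=np.array([[-.025,-.025],[.025,-.025],[.025,.025],[-.025,.025]])
    p=proj(d,[[cx+a,cy+b,.11] for a,b in g]).astype(np.float32)
    q=np.float32([[ -b*8000+200, -a*8000+200] for a,b in g])
    return cv2.warpPerspective(d["image"][:,:,::-1],cv2.getPerspectiveTransform(p,q),(400,400),flags=cv2.INTER_CUBIC)
r=np.hstack([rect(S,.4966,-.0066),rect(T,.4966,-.0066)]);r=cv2.normalize(r,None,0,255,cv2.NORM_MINMAX)
cv2.imwrite("pics/lk.png",r)
E
```

```text
(no output)
```

View pics/lk.png

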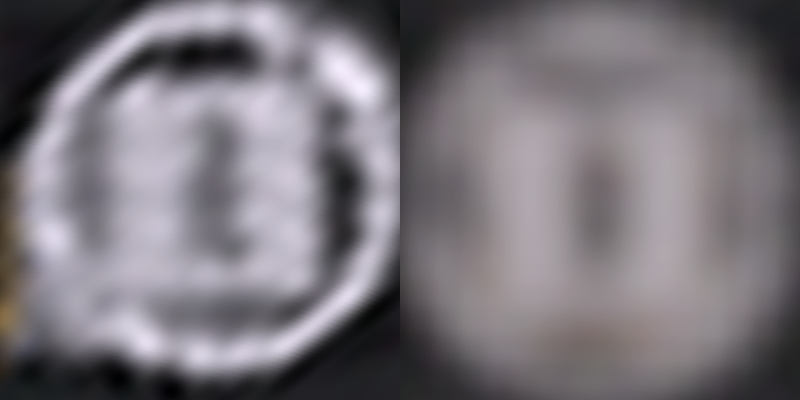

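In the rectified lock views the slot runs nearly straight along x, centred at about (216,187) of the left half, tilted a few degrees at most. Next I carry the key over it.

```bash
python3 -m crank '-0.06 -0.5 0 0 0 0;-0.12 -0.95 0 0 0 0;-0.12 -0.95 0 0 0 0;-0.12 -0.95 0 0 0 0;-0.12 -0.95 0 0 0 0'
python3 -m crank '-0.12 -0.95 0 0 0 0;-0.12 -0.95 0 0 0 0;-0.12 -0.95 0 0 0 0;-0.12 -0.9 0 0 0 0;0 0 0 0 0 -0.08'
python3 -m crank '0 0 0 0 0 0;0 0 0 0 0 0;0 0 0 0 0 0;0 0 0 0 0 0;0 0 0 0 0 0'
python3 -c "from h import *;goto(.4978,-.0075,.158,180.5)"
```

```text
t: 10.85
tcp_pos: [0.4967, 0.1482, 0.1881]
tool_rot: [0.057, 0.998, -0.0, -0.0]
force: [0.2, -0.7, -1.3]
finger_gap: 0.122
gripper_force: 97.6
t: 11.35
tcp_pos: [0.4998, -0.0059, 0.1883]
tool_rot: [-0.005, 1.0, -0.001, 0.0]
force: [-0.9, 0.8, -0.6]
finger_gap: 0.122
gripper_force: 97.9
t: 11.85
tcp_pos: [0.4989, -0.001, 0.1885]
tool_rot: [-0.006, 1.0, 0.0, -0.0]
force: [-1.3, -0.3, -0.2]
finger_gap: 0.118
gripper_force: 97.9
t 11.85 tcp [ 0.4989 -0.001   0.1885] yaw -179.33 tilt [-1.e-04  0.e+00 -1.e+00] F [-1.3 -0.3 -0.2] M [ 0.01  0.01 -0.01] gap 0.118 grip 97.9 q6 -1.81
  shift units (tool): [ 0.028 -0.162  0.762] turn z units: 0.002
```

```bash
python3 -m crank '0.03 -0.16 0 0 0 0;0 0 0.3 0 0 0;0 0 0.3 0 0 0;0 0 0.16 0 0 0;0 0 0 0 0 0'
python3 - <<'E'
from h import *
goto(.4978,-.0075,.15,180.5)
S=snapshot("side");np.savez("side5.npz",**S);C=cloud(S);tcp=telemetry.sense()["tcp_pos"];x,y=proj(S,[tcp-[0,0,.03]])[0];print(x,y)
x,y=int(x),int(y)
P=(C[y-15:y+16,x-15:x+16].reshape(-1,3)-tcp)*1000
b=P[(P[:,2]<-16)&(P[:,2]>-38)&(abs(P[:,0])<14)&(abs(P[:,1])<10)];print("blade rel tcp, world mm: n",len(b),"xmin %.1f ymax %.1f"%(np.percentile(b[:,0],8),np.percentile(b[:,1],92)), b[np.argsort(b[:,2])][::4].round(0).astype(int).tolist())
cv2.imwrite("pics/in.png",cv2.convertScaleAbs(crop(S,x-35,y-35,70,70,8),alpha=1.5))
E
```

```text
t: 12.35
tcp_pos: [0.4972, -0.0081, 0.1574]
tool_rot: [-0.005, 1.0, 0.0, -0.001]
force: [0.5, -1.2, -0.9]
finger_gap: 0.121
gripper_force: 97.8
t 12.35 tcp [ 0.4972 -0.0081  0.1574] yaw -179.38 tilt [-2.e-03  4.e-04 -1.e+00] F [ 0.5 -1.2 -0.9] M [-0.02 -0.01 -0.01] gap 0.121 grip 97.8 q6 -1.82
  shift units (tool): [-0.016  0.016  0.184] turn z units: 0.001
277.1686008114441 197.03296574771161
blade rel tcp, world mm: n 41 xmin -9.6 ymax 3.9 [[-1, 2, -38], [-9, 4, -36], [-8, 2, -35], [-1, 1, -32], [3, 2, -30], [-6, 4, -28], [4, 4, -26], [-9, 3, -23], [-10, 0, -21], [1, 4, -18], [4, 4, -17]]
```

View pics/in.png

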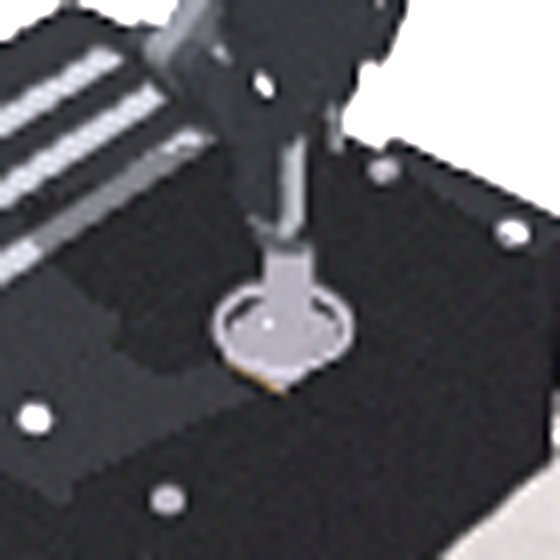

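The blade stands right over the middle of the lock bezel, at (285,300) in the crop. I lower it and feel for the slot.

```bash
python3 -m crank '0 0 0.05 0 0 0;0 0 0.05 0 0 0;0 0 0.05 0 0 0;0 0 0 0 0 0;0 0 0 0 0 0'
python3 -m crank '0 0 0.04 0 0 0;0 0 0.03 0 0 0;0 0 0.03 0 0 0;0 0 0 0 0 0;0 0 0 0 0 0'
python3 -c "from h import *;goto(.4978,-.0075,.145,180.5)"
```

```text
t: 12.9
tcp_pos: [0.4978, -0.0081, 0.1522]
tool_rot: [-0.006, 1.0, -0.0, 0.0]
force: [-0.9, -0.1, -0.8]
finger_gap: 0.119
gripper_force: 97.8
t: 13.4
tcp_pos: [0.4978, -0.0081, 0.1481]
tool_rot: [-0.005, 1.0, 0.0, -0.0]
force: [0.2, 0.9, -0.1]
finger_gap: 0.119
gripper_force: 97.8
t 13.40 tcp [ 0.4978 -0.0081  0.1481] yaw -179.37 tilt [-0.  0. -1.] F [ 0.2  0.9 -0.1] M [-0.02  0.01 -0.01] gap 0.119 grip 97.8 q6 -1.82
  shift units (tool): [0.001 0.016 0.077] turn z units: 0.001
```

```bash
python3 -m crank '0 0 0.05 0 0 0;0 0 0.05 0 0 0;0 0 0.04 0 0 0;0 0 0 0 0 0;0 0 0 0 0 0'
python3 -m crank '0 0 0.04 0 0 0;0 0 0.04 0 0 0;0 0 0.03 0 0 0;0 0 0 0 0 0;0 0 0 0 0 0'
python3 -c "from h import *;goto(.4978,-.0075,.1375,180.5)"
```

```text
t: 13.9
tcp_pos: [0.4978, -0.0081, 0.1424]
tool_rot: [-0.006, 1.0, 0.0, -0.0]
force: [0.0, -0.6, -0.8]
finger_gap: 0.119
gripper_force: 97.8
t: 14.4
tcp_pos: [0.4978, -0.0081, 0.138]
tool_rot: [-0.005, 1.0, 0.0, -0.0]
force: [0.3, -0.6, -1.0]
finger_gap: 0.119
gripper_force: 97.8
t 14.40 tcp [ 0.4978 -0.0081  0.138 ] yaw -179.37 tilt [-0.e+00  1.e-04 -1.e+00] F [ 0.3 -0.6 -1. ] M [ 0.02 -0.03  0.  ] gap 0.119 grip 97.8 q6 -1.82
  shift units (tool): [0.    0.015 0.014] turn z units: 0.001
```

```bash
python3 -m crank '0 0 0.03 0 0 0;0 0 0.03 0 0 0;0 0 0 0 0 0;0 0 0 0 0 0;0 0 0 0 0 0'
python3 -c "from h import *;goto(.4978,-.0075,.1375,180.5)"
```

```text
t: 14.9
tcp_pos: [0.4978, -0.0079, 0.1357]
tool_rot: [-0.005, 1.0, 0.0, 0.0]
force: [0.2, 1.3, -0.2]
finger_gap: 0.122
gripper_force: 97.8
t 14.90 tcp [ 0.4978 -0.0079  0.1357] yaw -179.38 tilt [-0.e+00  3.e-04 -1.e+00] F [ 0.2  1.3 -0.2] M [ 0.32 -0.18 -0.07] gap 0.122 grip 97.8 q6 -1.82
  shift units (tool): [-0.     0.011 -0.045] turn z units: 0.001
```

```bash
python3 -m crank '0 0 0.02 0 0 0;0 0 0.02 0 0 0;0 0 0 0 0 0;0 0 0 0 0 0;0 0 0 0 0 0'
python3 -c "from h import *;goto(.4978,-.0075,.1375,180.5)"
```

```text
t: 15.4
tcp_pos: [0.4979, -0.008, 0.1343]
tool_rot: [-0.005, 1.0, 0.0, 0.0]
force: [0.1, 2.4, 4.2]
finger_gap: 0.12
gripper_force: 98.5
t 15.40 tcp [ 0.4979 -0.008   0.1343] yaw -179.37 tilt [ 4.e-04  1.e-04 -1.e+00] F [0.1 2.4 4.2] M [ 0.51 -0.04 -0.06] gap 0.120 grip 98.5 q6 -1.82
  shift units (tool): [ 0.003  0.013 -0.079] turn z units: 0.001
```

```bash
python3 -m crank '0 0 0.01 0 0 0.07;0 0 0 0 0 0.07;0 0 0 0 0 0.07;0 0 0 0 0 0;0 0 0 0 0 0'
python3 -c "from h import *;goto(.4978,-.0075,.1375,180.5)"
python3 -m crank '0 0 0 0 0 -0.07;0 0 0 0 0 -0.07;0 0 0 0 0 -0.07;0 0 0 0 0 0;0 0 0 0 0 0'
python3 -c "from h import *;goto(.4978,-.0075,.1375,180.5)"
```

```text
t: 15.9
tcp_pos: [0.4977, -0.008, 0.1335]
tool_rot: [0.158, 0.987, 0.0, -0.0]
force: [0.1, 2.9, 1.1]
finger_gap: 0.121
gripper_force: 98.3
t 15.90 tcp [ 0.4977 -0.008   0.1335] yaw 161.86 tilt [-3.e-04  3.e-04 -1.e+00] F [0.1 2.9 1.1] M [ 0.61 -0.14  0.07] gap 0.121 grip 98.3 q6 -1.50
  shift units (tool): [ 0.     0.012 -0.1  ] turn z units: -0.207
t: 16.4
tcp_pos: [0.4978, -0.0079, 0.1334]
tool_rot: [-0.005, 1.0, 0.0, -0.0]
force: [2.6, 4.8, -1.8]
finger_gap: 0.121
gripper_force: 97.6
t 16.40 tcp [ 0.4978 -0.0079  0.1334] yaw -179.47 tilt [-1.e-04  6.e-04 -1.e+00] F [ 2.6  4.8 -1.8] M [ 0.84 -0.31 -0.07] gap 0.121 grip 97.6 q6 -1.82
  shift units (tool): [ 0.     0.009 -0.102] turn z units: 0.000
```

```bash
python3 -m crank '-0.004 0.012 0.02 0 0 0;0 0 0.02 0 0 0;0 0 0.02 0 0 0;0 0 0 0 0 0;0 0 0 0 0 0'
python3 -c "from h import *;goto(.4978,-.0075,.1375,180.5)"
```

```text
t: 16.9
tcp_pos: [0.498, -0.0077, 0.1314]
tool_rot: [-0.005, 1.0, -0.0, 0.0]
force: [-0.0, 3.8, 3.0]
finger_gap: 0.123
gripper_force: 98.5
t 16.90 tcp [ 0.498  -0.0077  0.1314] yaw -179.38 tilt [ 2.e-04 -1.e-04 -1.e+00] F [-0.   3.8  3. ] M [ 0.48 -0.12 -0.06] gap 0.123 grip 98.5 q6 -1.82
  shift units (tool): [ 0.005  0.006 -0.153] turn z units: 0.001
```

```bash
python3 -m crank '0 0.01 0.02 0 0 0;0 0 0.02 0 0 0;0 0 0.02 0 0 0;0 0 0 0 0 0;0 0 0 0 0 0'
python3 -c "from h import *;goto(.4978,-.0075,.1375,180.5)"
python3 -m crank '0 0 0.02 0 0 0;0 0 0.02 0 0 0;0 0 0 0 0 0;0 0 0 0 0 0;0 0 0 0 0 0'
python3 -c "from h import *;goto(.4978,-.0075,.1375,180.5)"
```

```text
t: 17.4
tcp_pos: [0.498, -0.0075, 0.1288]
tool_rot: [-0.006, 1.0, -0.0, 0.0]
force: [1.0, 0.6, 1.9]
finger_gap: 0.121
gripper_force: 98.3
t 17.40 tcp [ 0.498  -0.0075  0.1288] yaw -179.36 tilt [ 1.e-04 -5.e-04 -1.e+00] F [1.  0.6 1.9] M [ 0.07 -0.13 -0.04] gap 0.121 grip 98.3 q6 -1.82
  shift units (tool): [ 0.006  0.001 -0.217] turn z units: 0.002
t: 17.9
tcp_pos: [0.498, -0.0075, 0.1273]
tool_rot: [-0.006, 1.0, -0.0, 0.0]
force: [0.5, -0.8, 1.2]
finger_gap: 0.123
gripper_force: 98.3
t 17.90 tcp [ 0.498  -0.0075  0.1273] yaw -179.36 tilt [ 1.e-04 -4.e-04 -1.e+00] F [ 0.5 -0.8  1.2] M [-0.28 -0.11 -0.03] gap 0.123 grip 98.3 q6 -1.82
  shift units (tool): [ 0.006 -0.001 -0.256] turn z units: 0.002
```

Depth is about 24 mm. The second disc should stop it next, so I push on until it does.

```bash
python3 -m crank '0 0 0.03 0 0 0;0 0 0.02 0 0 0;0 0 0.02 0 0 0;0 0 0 0 0 0;0 0 0 0 0 0'
python3 -c "from h import *;goto(.4978,-.0075,.1375,180.5)"
```

```text
t: 18.4
tcp_pos: [0.498, -0.0074, 0.1244]
tool_rot: [-0.006, 1.0, -0.0, 0.0]
force: [0.2, -2.7, 1.0]
finger_gap: 0.123
gripper_force: 98.4
t 18.40 tcp [ 0.498  -0.0074  0.1244] yaw -179.36 tilt [ 1.e-04 -3.e-04 -1.e+00] F [ 0.2 -2.7  1. ] M [-0.41 -0.1  -0.06] gap 0.123 grip 98.4 q6 -1.82
  shift units (tool): [ 0.005 -0.003 -0.327] turn z units: 0.002
```

```bash
python3 -m crank '0 -0.008 0.02 0 0 0;0 0 0.02 0 0 0;0 0 0.01 0 0 0;0 0 0 0 0 0;0 0 0 0 0 0'
python3 -c "from h import *;goto(.4978,-.0075,.1175,180.5)"
```

```text
t: 18.9
tcp_pos: [0.4981, -0.0075, 0.1225]
tool_rot: [-0.006, 1.0, 0.0, 0.0]
force: [0.2, -0.4, 4.0]
finger_gap: 0.12
gripper_force: 98.6
t 18.90 tcp [ 0.4981 -0.0075  0.1225] yaw -179.37 tilt [ 3.e-04  1.e-04 -1.e+00] F [ 0.2 -0.4  4. ] M [-0.17 -0.14 -0.11] gap 0.120 grip 98.6 q6 -1.82
  shift units (tool): [ 0.007 -0.001  0.126] turn z units: 0.001
```

```bash
python3 -m crank '0 0 0.02 0 0 0;0 0 0 0 0 0.07;0 0 0 0 0 0.07;0 0 0 0 0 0.07;0 0 0 0 0 0'
python3 -c "from h import *;goto(.4978,-.0075,.1175,180.5)"
python3 -m crank '0 0 0 0 0 -0.07;0 0 0 0 0 -0.07;0 0 0 0 0 -0.07;0 0 0 0 0 0;0 0 0 0 0 0'
python3 -c "from h import *;goto(.4978,-.0075,.1175,180.5)"
```

```text
t: 19.4
tcp_pos: [0.4978, -0.0076, 0.1216]
tool_rot: [0.158, 0.987, -0.0, -0.0]
force: [0.8, -1.4, 3.1]
finger_gap: 0.121
gripper_force: 98.5
t 19.40 tcp [ 0.4978 -0.0076  0.1216] yaw 161.79 tilt [-5.e-04 -3.e-04 -1.e+00] F [ 0.8 -1.4  3.1] M [-0.34  0.04  0.14] gap 0.121 grip 98.5 q6 -1.49
  shift units (tool): [0.    0.003 0.102] turn z units: -0.208
t: 19.9
tcp_pos: [0.4979, -0.0074, 0.1213]
tool_rot: [-0.005, 1.0, 0.0, -0.0]
force: [2.6, -0.3, -1.2]
finger_gap: 0.12
gripper_force: 97.8
t 19.90 tcp [ 0.4979 -0.0074  0.1213] yaw -179.44 tilt [-2.e-04  3.e-04 -1.e+00] F [ 2.6 -0.3 -1.2] M [-0.14 -0.38 -0.02] gap 0.120 grip 97.8 q6 -1.82
  shift units (tool): [ 0.003 -0.001  0.094] turn z units: 0.001
```

```bash
python3 -m crank '0 0 0.02 0 0 0;0 0 0.02 0 0 0;0 0 0.02 0 0 0;0 0 0 0 0 0;0 0 0 0 0 0'
python3 -c "from h import *;goto(.4978,-.0075,.1175,180.5)"
```

```text
t: 20.4
tcp_pos: [0.498, -0.0075, 0.1194]
tool_rot: [-0.005, 1.0, 0.0, 0.0]
force: [1.8, -0.1, 2.8]
finger_gap: 0.119
gripper_force: 98.2
t 20.40 tcp [ 0.498  -0.0075  0.1194] yaw -179.38 tilt [ 1.e-04  2.e-04 -1.e+00] F [ 1.8 -0.1  2.8] M [ 0.06 -0.2  -0.07] gap 0.119 grip 98.2 q6 -1.82
  shift units (tool): [ 0.004 -0.001  0.047] turn z units: 0.001
```

```bash
python3 -m crank '0 0 0.02 0 0 0;0 0 0.02 0 0 0;0 0 0.02 0 0 0;0 0 0 0 0 0;0 0 0 0 0 0'
python3 -c "from h import *;goto(.4978,-.0075,.1175,180.5)"
```

```text
t: 20.9
tcp_pos: [0.498, -0.0074, 0.1187]
tool_rot: [-0.006, 1.0, -0.0, 0.001]
force: [-1.9, 1.5, 17.1]
finger_gap: 0.121
gripper_force: 100.9
t 20.90 tcp [ 0.498  -0.0074  0.1187] yaw -179.36 tilt [ 1.e-03 -2.e-04 -1.e+00] F [-1.9  1.5 17.1] M [ 0.14  0.41 -0.06] gap 0.121 grip 100.9 q6 -1.82
  shift units (tool): [ 0.006 -0.001  0.031] turn z units: 0.002
```

Hard stop at z = 0.1187, which matches the collar resting on the plug (home height 0.1187 from the grip height of 0.0537). I wiggle once under the push to confirm, easing off slightly.

```bash
python3 -m crank '0 0 0 0 0 -0.07;0 0 0 0 0 -0.07;0 0 0 0 0 -0.05;0 0 0 0 0 0;0 0 0 0 0 0' - 120
python3 -c "from h import *;goto(.4978,-.0075,.1187,180.5)"
python3 -m crank '0 0 0 0 0 0.07;0 0 0 0 0 0.07;0 0 0 0 0 0.07;0 0 0 0 0 0.07;0 0 0 0 0 0'
python3 -c "from h import *;goto(.4978,-.0075,.1187,180.5)"
```

```text
t: 21.4
tcp_pos: [0.4982, -0.0073, 0.1187]
tool_rot: [-0.154, 0.988, -0.0, 0.001]
force: [-2.0, 2.3, 17.4]
finger_gap: 0.116
gripper_force: 117.1
t 21.40 tcp [ 0.4982 -0.0073  0.1187] yaw -162.28 tilt [ 1.5e-03  1.0e-04 -1.0e+00] F [-2.   2.3 17.4] M [ 0.23  0.26 -0.08] gap 0.116 grip 117.1 q6 -2.12
  shift units (tool): [ 0.012 -0.001  0.001] turn z units: 0.191
t: 21.9
tcp_pos: [0.4985, -0.0077, 0.1188]
tool_rot: [0.066, 0.998, -0.0, 0.001]
force: [-0.7, 1.3, 17.1]
finger_gap: 0.118
gripper_force: 117.3
t 21.90 tcp [ 0.4985 -0.0077  0.1188] yaw 172.48 tilt [ 1.9e-03 -8.0e-04 -1.0e+00] F [-0.7  1.3 17.1] M [0.05 0.25 0.04] gap 0.118 grip 117.3 q6 -1.68
  shift units (tool): [0.018 0.002 0.002] turn z units: -0.089
```

```bash
python3 -m crank '0 0 0 0 0 0.06;0 0 0 0 0 0.06;0 0 0 0 0 0.04;0 0 0 0 0 0;0 0 0 0 0 0'
python3 -c "from h import *;goto(.4978,-.0075,.1187,180.5)"
python3 -m crank '0 0 0 0 0 -0.08;0 0 0 0 0 -0.08;0 0 0 0 0 -0.08;0 0 0 0 0 0;0 0 0 0 0 0'
python3 -c "from h import *;goto(.4978,-.0075,.1187,180.5)"
```

```text
t: 22.4
tcp_pos: [0.4982, -0.0078, 0.1188]
tool_rot: [0.189, 0.982, -0.0, 0.001]
force: [-2.5, 0.7, 16.6]
finger_gap: 0.118
gripper_force: 117.4
t 22.40 tcp [ 0.4982 -0.0078  0.1188] yaw 158.21 tilt [ 0.0013 -0.0011 -1.    ] F [-2.5  0.7 16.6] M [-0.09  0.33  0.14] gap 0.118 grip 117.4 q6 -1.43
  shift units (tool): [0.013 0.003 0.001] turn z units: -0.248
t: 22.9
tcp_pos: [0.4986, -0.0076, 0.1188]
tool_rot: [0.002, 1.0, -0.0, 0.001]
force: [-0.5, 1.3, 15.7]
finger_gap: 0.113
gripper_force: 117.3
t 22.90 tcp [ 0.4986 -0.0076  0.1188] yaw 179.75 tilt [ 2.3e-03 -4.0e-04 -1.0e+00] F [-0.5  1.3 15.7] M [ 0.21  0.27 -0.02] gap 0.113 grip 117.3 q6 -1.81
  shift units (tool): [0.021 0.001 0.002] turn z units: -0.008
```

```bash
python3 -m crank '0 0 -0.02 0 0 0.09;0 0 0 0 0 0.09;0 0 0 0 0 0.09;0 0 0 0 0 0.09;0 0 0 0 0 0.09'
python3 -m crank '0 0 0 0 0 0.06;0 0 0 0 0 0;0 0 0 0 0 0;0 0 0 0 0 0;0 0 0 0 0 0'
python3 - <<'E'
from h import *
goto(.4978,-.0075,.1187,135)
M=[]
for i in range(6):
    S=snapshot("side");M.append(np.r_[telemetry.sense()["force"],telemetry.sense()["ft_torque"]])
print(np.mean(M,0).round(3),np.std(M,0).round(3))
np.savez("side6.npz",**S)
tcp=telemetry.sense()["tcp_pos"];x,y=proj(S,[[.4978,-.0075,.115]])[0].astype(int);print(x,y)
cv2.imwrite("pics/home.png",cv2.convertScaleAbs(crop(S,x-25,y-28,50,45,12),alpha=1.8))
E
```

```text
t: 23.4
tcp_pos: [0.4982, -0.0079, 0.1188]
tool_rot: [0.35, 0.937, -0.001, 0.001]
force: [-0.4, -1.3, 10.4]
finger_gap: 0.116
gripper_force: 118.2
t: 23.9
tcp_pos: [0.4981, -0.008, 0.1188]
tool_rot: [0.391, 0.92, -0.001, 0.001]
force: [-0.8, -0.9, 11.6]
finger_gap: 0.115
gripper_force: 118.2
t 23.90 tcp [ 0.4981 -0.008   0.1188] yaw 133.93 tilt [ 6.0e-04 -1.3e-03 -1.0e+00] F [-0.8 -0.9 11.6] M [-0.29  0.26  0.14] gap 0.115 grip 118.2 q6 -1.01
  shift units (tool): [0.014 0.004 0.004] turn z units: -0.012
[-0.758 -0.704 10.955 -0.243  0.263  0.162] [0.376 0.546 0.368 0.035 0.034 0.023]
276 200
```

View pics/home.png

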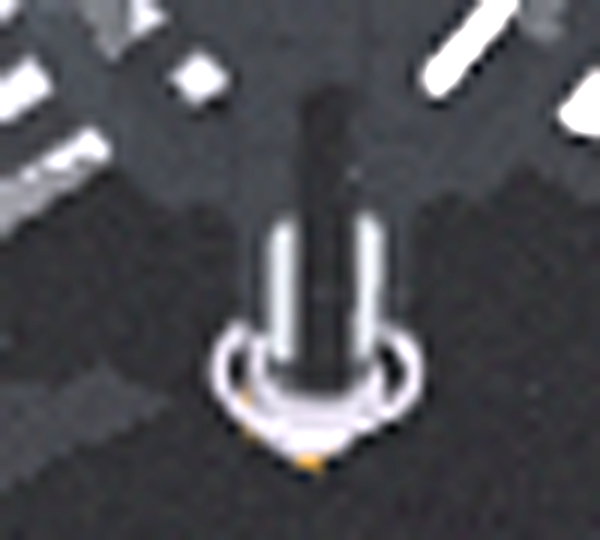

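The picture shows the key turned about 45°, with the collar close over the plug near (320,400) in the crop. The torque of 0.16 N m equals the disc friction alone, so the spring has not engaged and the key may be about 1 mm short. I check the numbers.

```bash
python3 - <<'E'
from h import *
S=load("side6.npz");C=cloud(S)
cx,cy=.4972,-.0075
cam=ray(S,0,0)[0];u=np.array([cam[0]-cx,cam[1]-cy]);u/=np.linalg.norm(u)
f=lambda r,z:proj(S,[[cx+u[0]*r,cy+u[1]*r,z]])[0].round(1)
for n,r,z in(("collar top if home",.012,.114),("collar bottom if home",.012,.110),("bezel front",.0215,.110),("plug corner",.0191,.110)):print(n,f(r,z),"; +1.2mm",f(r,z+.0012))
print("gray col 276-278", {v:int(S["image"][v,276:279].mean()) for v in range(196,214)})
for v in range(200,212): print(v,[(tuple((C[v,c]*1000).round(0).astype(int)),int(S["image"][v,c].mean())) for c in(272,275,277,279,282)])
E
```

```text
collar top if home [277.  204.3] ; +1.2mm [277.  203.9]
collar bottom if home [277.  205.5] ; +1.2mm [277.  205.1]
bezel front [276.9 207.8] ; +1.2mm [276.9 207.5]
plug corner [276.9 207.2] ; +1.2mm [276.9 206.9]
gray col 276-278 {196: 33, 197: 28, 198: 29, 199: 28, 200: 29, 201: 31, 202: 28, 203: 26, 204: 41, 205: 96, 206: 131, 207: 130, 208: 151, 209: 127, 210: 65, 211: 31, 212: 27, 213: 28}
200 [((np.int64(515), np.int64(-8), np.int64(109)), 128), ((np.int64(494), np.int64(5), np.int64(128)), 76), ((np.int64(486), np.int64(7), np.int64(134)), 28), ((np.int64(483), np.int64(2), np.int64(132)), 25), ((np.int64(500), np.int64(-32), np.int64(102)), 74)]
201 [((np.int64(508), np.int64(0), np.int64(114)), 129), ((np.int64(496), np.int64(3), np.int64(123)), 74), ((np.int64(487), np.int64(6), np.int64(129)), 31), ((np.int64(483), np.int64(2), np.int64(129)), 28), ((np.int64(501), np.int64(-34), np.int64(96)), 49)]
202 [((np.int64(507), np.int64(2), np.int64(113)), 132), ((np.int64(495), np.int64(4), np.int64(121)), 40), ((np.int64(485), np.int64(8), np.int64(129)), 28), ((np.int64(483), n
[... 1766 characters left out ...]
.int64(100)), 131), ((np.int64(490), np.int64(1), np.int64(97)), 130), ((np.int64(477), np.int64(10), np.int64(110)), 78), ((np.int64(470), np.int64(6), np.int64(111)), 28)]
210 [((np.int64(488), np.int64(24), np.int64(110)), 27), ((np.int64(481), np.int64(20), np.int64(111)), 66), ((np.int64(489), np.int64(2), np.int64(95)), 79), ((np.int64(474), np.int64(13), np.int64(111)), 24), ((np.int64(467), np.int64(9), np.int64(112)), 30)]
211 [((np.int64(484), np.int64(29), np.int64(112)), 27), ((np.int64(479), np.int64(24), np.int64(112)), 25), ((np.int64(478), np.int64(16), np.int64(107)), 43), ((np.int64(470), np.int64(18), np.int64(112)), 27), ((np.int64(466), np.int64(11), np.int64(110)), 31)]
```

```bash
python3 -m crank '0 0 0 0 0 0.08;0 0 0 0 0 0.08;0 0 0 0 0 0.08;0 0 0 0 0 0.08;0 0 0 0 0 0.08'
python3 -c "from h import *;goto(.4978,-.0075,.1187,87.4);print(telemetry.sense()['tau'].round(3))"
python3 -m crank '0 0 0 0 0 0.05;0 0 0 0 0 0.03;0 0 0 0 0 0.02;0 0 0 0 0 0;0 0 0 0 0 0'
python3 -c "from h import *;goto(.4978,-.0075,.1187,87.4);print(telemetry.sense()['tau'].round(3))"
```

```text
t: 24.7
tcp_pos: [0.4973, -0.008, 0.1188]
tool_rot: [0.658, 0.753, -0.001, 0.0]
force: [-3.1, -0.5, 13.1]
finger_gap: 0.112
gripper_force: 118.5
t 24.70 tcp [ 0.4973 -0.008   0.1188] yaw 97.73 tilt [-0.0012 -0.0015 -1.    ] F [-3.1 -0.5 13.1] M [-0.22  0.51  0.43] gap 0.112 grip 118.5 q6 -0.37
  shift units (tool): [0.01  0.015 0.003] turn z units: 0.115
[  0.036 -31.349  -9.314   0.662  -0.708  -0.385]
t: 25.2
tcp_pos: [0.4971, -0.0079, 0.1188]
tool_rot: [0.713, 0.701, -0.001, -0.0]
force: [-2.2, -1.7, 13.0]
finger_gap: 0.121
gripper_force: 118.5
t 25.20 tcp [ 0.4971 -0.0079  0.1188] yaw 89.01 tilt [-0.0015 -0.0013 -1.    ] F [-2.2 -1.7 13. ] M [-0.19  0.55  0.3 ] gap 0.121 grip 118.5 q6 -0.22
  shift units (tool): [0.01  0.017 0.003] turn z units: 0.018
[  0.071 -31.307  -9.379   0.593  -0.745   0.372]
```

Torque rises to 0.43 N m, so the spring is on and the key is home. I turn the last few degrees onto the stop.

```bash
python3 -m crank '0 0 0 0 0 0.02;0 0 0 0 0 0.02;0 0 0 0 0 0.01;0 0 0 0 0 0;0 0 0 0 0 0'
python3 -c "from h import *;goto(.4978,-.0075,.1187,87.4)"
python3 -m crank '0 0 0 0 0 0.02;0 0 0 0 0 0.02;0 0 0 0 0 0;0 0 0 0 0 0;0 0 0 0 0 0'
python3 -c "from h import *;goto(.4978,-.0075,.1187,87.4)"
```

```text
t: 25.7
tcp_pos: [0.497, -0.0078, 0.1188]
tool_rot: [0.74, 0.672, -0.001, -0.0]
force: [-2.9, -0.4, 12.8]
finger_gap: 0.116
gripper_force: 118.5
t 25.70 tcp [ 0.497  -0.0078  0.1188] yaw 84.52 tilt [-0.0017 -0.0012 -1.    ] F [-2.9 -0.4 12.8] M [-0.1   0.55  0.48] gap 0.116 grip 118.5 q6 -0.14
  shift units (tool): [0.01  0.019 0.004] turn z units: -0.032
t: 26.2
tcp_pos: [0.4969, -0.0078, 0.1188]
tool_rot: [0.761, 0.649, -0.001, -0.0]
force: [-2.5, 0.2, 13.1]
finger_gap: 0.117
gripper_force: 118.6
t 26.20 tcp [ 0.4969 -0.0078  0.1188] yaw 80.91 tilt [-0.0019 -0.0011 -1.    ] F [-2.5  0.2 13.1] M [-0.15  0.57  0.39] gap 0.117 grip 118.6 q6 -0.08
  shift units (tool): [0.01  0.02  0.003] turn z units: -0.072
```

```bash
python3 -m crank '0 0 0 0 0 0.02;0 0 0 0 0 0.02;0 0 0 0 0 0;0 0 0 0 0 0;0 0 0 0 0 0'
python3 -c "from h import *;goto(.4978,-.0075,.1187,87.4)"
python3 -m crank '0 0 0 0 0 0.02;0 0 0 0 0 0.01;0 0 0 0 0 0;0 0 0 0 0 0;0 0 0 0 0 0'
python3 -c "from h import *;goto(.4978,-.0075,.1187,87.4)"
```

```text
t: 26.7
tcp_pos: [0.497, -0.0078, 0.1188]
tool_rot: [0.781, 0.625, -0.001, -0.0]
force: [-1.8, -0.0, 14.2]
finger_gap: 0.117
gripper_force: 118.7
t 26.70 tcp [ 0.497  -0.0078  0.1188] yaw 77.38 tilt [-0.0019 -0.0014 -1.    ] F [-1.8 -0.  14.2] M [-0.05  0.67  0.63] gap 0.117 grip 118.7 q6 -0.02
  shift units (tool): [0.011 0.019 0.003] turn z units: -0.111
t: 27.2
tcp_pos: [0.4969, -0.0077, 0.1188]
tool_rot: [0.795, 0.607, -0.001, -0.0]
force: [-2.3, 0.1, 13.3]
finger_gap: 0.117
gripper_force: 118.9
t 27.20 tcp [ 0.4969 -0.0077  0.1188] yaw 74.75 tilt [-0.002  -0.0015 -1.    ] F [-2.3  0.1 13.3] M [0.05 0.6  0.96] gap 0.117 grip 118.9 q6 0.03
  shift units (tool): [0.01  0.019 0.003] turn z units: -0.141
```

The torque jumps to 0.96 N m, so the key is at the stop. I hold for half a second to check it stays.

```bash
python3 -m crank '0 0 0 0 0 0.01;0 0 0 0 0 0;0 0 0 0 0 0;0 0 0 0 0 0;0 0 0 0 0 0'
python3 - <<'E'
from h import *
goto(.4978,-.0075,.1187,87.4)
M=[];
for i in range(5): S=snapshot("side");M.append(telemetry.sense()["ft_torque"])
print(np.mean(M,0).round(3))
C=cloud(S);print("cover",[C[r,c].round(3).tolist() for r,c in((190,225),(200,235),(185,270))])
T=snapshot("top")["image"].astype(int);T0=load("top0.npz")["image"].astype(int)
for n,(x,y,w,h) in dict(wrench=(362,140,28,56),nuts=(144,172,36,14),relay=(334,200,26,28)).items(): print(n,abs(T-T0)[y:y+h,x:x+w].mean().round(1))
E
```

```text
t: 27.7
tcp_pos: [0.497, -0.0077, 0.1188]
tool_rot: [0.799, 0.601, -0.001, 0.0]
force: [-1.9, 0.1, 12.7]
finger_gap: 0.115
gripper_force: 119.1
t 27.70 tcp [ 0.497  -0.0077  0.1188] yaw 73.87 tilt [-0.002  -0.0016 -1.    ] F [-1.9  0.1 12.7] M [0.09 0.55 0.95] gap 0.115 grip 119.1 q6 0.04
  shift units (tool): [0.01  0.019 0.003] turn z units: -0.150
[0.103 0.591 0.953]
cover [[0.651, 0.035, 0.1], [0.598, 0.048, 0.1], [0.514, 0.001, 0.164]]
wrench 2.2
nuts 2.2
relay 2.2
```

```bash
python3 -c "
from station import manip
print(manip.sign_off())"
```

```text
the job is handed in; nothing more can be done
None
```

The job is handed in at about 28 s: the cover is shut, the key is home in the switch and held against its clockwise stop at 0.95 N m, and the relay, wrench and nuts were not moved.

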